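# Turn the last washed ramekin mouth-down to drain

### The job

One plum ramekin is still standing mouth-up on the worktop. Pick it up, turn it over and set it mouth-down on the empty half of the grey drying mat, beside the plum ramekin already draining there; put it down rather than drop it, and leave that one, the cream ramekin and the pink tealight glass where they stand.

Things in the scene. Friction and masses are not known exactly. Their poses are not given: they have to be found in the camera images.
- ramekin_center (a point): centre, half-way up, of the plum (dark red) ramekin to turn over: loose, round, straight-sided, 66 mm across (foot 60), 37 mm high, wall 5 mm, floor 3 mm, 0.15 kg, mouth-up on the worktop at the start. Its z axis points from floor to mouth. Let go with its rim edge resting on the mat and its mouth within 45 degrees of straight down, it settles onto its rim by itself
- mat: the fixed grey drying mat, 170 mm along its x, 320 mm along its y, 3 mm thick, flat and hard; origin under its centre, at worktop height. A plum seam along its x axis parts it into two halves of 170 x 160 mm
- empty_half (a point): centre of the empty half of the mat, on the mat's upper face (3 mm above the worktop), 80 mm from the mat's centre towards the mat's -y; axes as the mat's
- done_ramekin_center (a point): centre of a second plum ramekin of the same size, already mouth-down in the other half of the mat; leave alone
- cream_ramekin_center (a point): centre of a cream-coloured ramekin of the same size, mouth-up on the worktop; leave alone
- tealight_center (a point): centre of the pink tealight glass, 56 mm across and 50 mm high, on the worktop; leave alone
There are look-alikes about, which are no part of the job. Leave any turquoise look-alike of the part that bears ramekin_center alone.

How it is judged:
By the outcome, as a careful person would: the job done as asked, in the order asked, and still so for the second after the job is handed in, with the robot touching nothing.
It also fails if it takes over 56 s, if anything falls off the work surface, if the arm or the gripper's body presses on something with over 40 N, if the wrist force passes 120 N, or if a joint passes its speed limit or range.

### The arm

A 6-joint arm with a two-finger parallel gripper is mounted at the origin on the work surface. World frame = base frame: x ahead of the robot, y to its left, z up, the work surface at z = 0. Lengths are in mm, angles in degrees, forces in N, time in s.
With the tool pointing down it reaches from about 250 to 800 mm from the base axis. Payload 3.9 kg.
Tool frame: the origin (TCP) lies on the centre line of the jaws, within the pads' length; the fingertips stand 25 mm ahead of it and the grasp point (between the pads) lies 6 mm ahead of it; z points along the fingers, y is the line along which they close (so a half turn about z gives the same grasp; the last joint's range is limited). The gripper opens to 85 mm and grips with 20 to 120 N. Pads are 22 mm wide; open, the fingers measure 114 mm over their backs; the gripper's body (76 mm by 85 mm) begins 54 mm behind the grasp point. The pads swing forward as they close: fully open they stand 13 mm farther back than shut.
Start: joints at [-65.833, 14.897, -7.913, 67.191, 0, 90], TCP at [214.931, -478.978, 227.504] pointing down, gripper open.
Joint ranges: [-159.42, 159.42], [-47.68, 98.78], [-73.54, 78.23], [-108.79, 121.32], [-90, 84.71], [-180, 180]. Speed limits (degrees/s): [147.25, 147.25, 180, 180, 180, 180].

### API

Orientations are given as a 3x3 rotation matrix whose columns are the frame's x, y, z axes.
In Python, from rig import * gives the robot as it stands.
- The arm moves only by the tool apply_moves, never from a script. Its argument "deltas" is a list of rows, each an object of numbers: "x", "y", "z": the shift along the tool's x, y, z in mm; "rx", "ry", "rz": the turn, a rotation vector about the tool's x, y, z in degrees; "gripper": the opening in per cent of the stroke, from 0 (shut) to 100 (fully open). A call has 1 to 12 rows; each row is the pose to reach, as a shift and turn from the pose commanded when the call began, along the tool's axes at that moment; what a row does not reach only later rows make up. A row lasts 1/10 s, in which the tool goes at most 50 mm and 8.59 degrees, less where a joint would pass 70% of its speed; a pose out of reach is approached as far as the arm can. A call with a gripper value outside its range is refused whole. The fingers move at their own pace and stop on an object; the grip force is fixed at half the most. Time passes only in rows, so rows that repeat a pose let the fingers close. It gives the time, the measured TCP pose, the force, the opening and the grip force at its end, in the units of the state.
- sense(): the state, without advancing time (a new reading comes with each control period).
- capture(name): name is "scene" or "side" or "wrist"; returns the picture (400x640x3 uint8, red, green, blue); there is no depth.
- camera_info(name): a dict with "vertical_fov" (degrees; the focal length in pixels is half the picture's height over the tangent of half this angle, whatever the lens; pixels are square), "cx", "cy" (the principal point, pixels), "rvec" (rotation vector, rad) and "tvec" (3), from world to camera coordinates, as OpenCV has them; the wrist camera has in their place "hand_eye" (4x4, takes a point from camera to tool coordinates, whose origin is the TCP and whose axes are the flange's). Camera axes: x right, y down, z forward; pixel columns grow to the right and rows downward; lengths in mm; the calibration is good to about 2 mm. The wrist camera is an equidistant fisheye: a pixel r from the principal point sees the ray r / f radians off the axis. A picture is of the moment at which its call begins: read the wrist's pose just before it. camera_info takes no time and is no camera call.
- hand_in(): hands the job in; it is judged then, once.
Trained networks look in the newest picture that a camera, given by its name, has taken for a name from the list of things; names that differ only in an ending like _2 or _b are one class to them, and where a whole thing is asked for, a point or a joint stands for the part that bears it (a point fixed in the world has none). Each returns a list of dicts, best first, with "conf" (0 to 1); they miss things now and then, are a little off and sometimes report something else, mostly with a low value. They report only what shows in the picture. A call takes as long as a camera call. They do not tell look-alikes from the thing itself.
- spot_in(camera, name): "box" ([left, top, right, bottom] in pixels, round what is visible of it).
- regions_of(camera, name): "region" (400x640 bool, what is visible of it) and "box" ([left, top, right, bottom] in pixels, round what is visible of it).
The state is a dict: "time_s": time; "q": joint angles; "joint_vel": joint speeds; "joint_torque": joint torques, N m; "tool_pos": TCP position; "orientation": TCP orientation; "contact_force": force on the tool from outside, world axes, zero at the start; "ft_torque": the same for the moment, N m; "gripper_width": finger opening in mm; "grip_force": force on a finger pad.
Only numpy, scipy, OpenCV 4.12 (cv2) and the standard library are available. Lean on these libraries where they do the work, as an engineer would, in place of code of your own. Each camera call takes 0.05 s, during which the arm holds its last target. There are 200 camera calls.

## Working session

There is one attempt and no reset: what is moved stays moved. The work goes in short steps, Python scripts to look and compute and a tool call to move; the robot and the scene stay as the last step left them, time stands still between calls to the robot, and variables do not carry over. Pictures are saved under pics/ and viewed, at most 10 in all, crops included, and the job is handed in when it is done.

Besides the shell and the picture viewer there is one more tool, called as name(argument=value, ...), one argument or row to a line, values as JSON. apply_moves: Moves the arm, as the interface text tells. Its arguments: {"type":"object","properties":{"deltas":{"type":"array"}},"required":["deltas"]}

```bash
mkdir -p pics; ls; cat > h.py <<'E'
from rig import *
import numpy as np, cv2
def save(n,im): cv2.imwrite('pics/'+n,cv2.cvtColor(im,cv2.COLOR_RGB2BGR))
def ray(cam,uv,st=None):
    c=camera_info(cam); f=200/np.tan(np.radians(c['vertical_fov'])/2)
    d=np.array([(uv[0]-c['cx'])/f,(uv[1]-c['cy'])/f])
    if cam=='wrist':
        st=st or sense(); r=np.hypot(*d); k=np.sin(r)/r if r>1e-9 else 1
        v=np.array([d[0]*k,d[1]*k,np.cos(r)]); H=np.array(c['hand_eye']); R=np.array(st['orientation'])
        return np.array(st['tool_pos'])+R@H[:3,3], R@H[:3,:3]@v
    R,_=cv2.Rodrigues(np.array(c['rvec'],float)); t=np.array(c['tvec'],float).ravel()
    v=R.T@np.array([d[0],d[1],1]); return -R.T@t, v/np.linalg.norm(v)
def at_z(cam,uv,z,st=None):
    o,v=ray(cam,uv,st); return o+v*(z-o[2])/v[2]
def proj(cam,p,st=None):
    c=camera_info(cam); f=200/np.tan(np.radians(c['vertical_fov'])/2); p=np.array(p,float)
    if cam=='wrist':
        st=st or sense(); R=np.array(st['orientation']); H=np.array(c['hand_eye'])
        q=H[:3,:3].T@(R.T@(p-np.array(st['tool_pos']))-H[:3,3]); r=np.arctan2(np.hypot(q[0],q[1]),q[2]); s=r/np.hypot(q[0],q[1])
        return np.array([c['cx']+f*s*q[0],c['cy']+f*s*q[1]])
    R,_=cv2.Rodrigues(np.array(c['rvec'],float)); q=R@p+np.array(c['tvec'],float).ravel()
    return np.array([c['cx']+f*q[0]/q[2],c['cy']+f*q[1]/q[2]])
def tri(rays):
    A=sum(np.eye(3)-np.outer(v,v) for o,v in rays); b=sum((np.eye(3)-np.outer(v,v))@o for o,v in rays)
    return np.linalg.solve(A,b)
E
python3 - <<'E'
from h import *
ims=[]
for c in ['scene','side','wrist']:
    im=capture(c); ims.append(im); save(c+'0.png',im)
    for n in ['ramekin_center','mat','cream_ramekin_center','tealight_center']:
        for d in spot_in(c,n)[:5]: print(c,n,round(d['conf'],2),np.round(d['box']).tolist())
print({c:{k:np.round(v,3).tolist() for k,v in camera_info(c).items()} for c in ['scene','side','wrist']})
s=sense(); print(s['time_s'],np.round(s['tool_pos'],1).tolist(),np.round(s['orientation'],2).tolist(),s['gripper_width'])
E
```

```text
pics
scene ramekin_center 0.92 [127.0, 253.0, 158.0, 280.0]
scene ramekin_center 0.76 [224.0, 279.0, 252.0, 310.0]
scene ramekin_center 0.59 [184.0, 254.0, 214.0, 286.0]
scene mat 0.7 [341.0, 145.0, 468.0, 218.0]
scene cream_ramekin_center 0.98 [319.0, 226.0, 347.0, 247.0]
scene tealight_center 0.79 [266.0, 240.0, 291.0, 272.0]
scene tealight_center 0.33 [344.0, 148.0, 466.0, 217.0]
side ramekin_center 0.88 [336.0, 153.0, 355.0, 173.0]
side ramekin_center 0.75 [370.0, 158.0, 394.0, 180.0]
side ramekin_center 0.54 [409.0, 157.0, 432.0, 177.0]
side mat 0.73 [156.0, 223.0, 294.0, 314.0]
side mat 0.66 [284.0, 188.0, 302.0, 208.0]
side cream_ramekin_center 0.73 [284.0, 189.0, 304.0, 208.0]
side tealight_center 0.62 [321.0, 164.0, 339.0, 188.0]
wrist ramekin_center 0.81 [362.0, 1.0, 412.0, 16.0]
{'scene': {'vertical_fov': 47.479, 'cx': 313.743, 'cy': 202.576, 'rvec': [2.153, 1.063, -0.435], 'tvec': [-305.834, -291.283, 1541.262]}, 'side': {'vertical_fov': 45.758, 'cx': 312.803, 'cy': 204.353, 'rvec': [0.93, -2.401, 1.149], 'tvec': [378.517, 285.311, 1103.317]}, 'wrist': {'vertical_fov': 65.706, 'cx': 317.527, 'cy': 197.497, 'hand_eye': [[0.0, -0.948, -0.318, 82.598], [1.0, 0.0, 0.0, 0.545], [-0.0, -0.318, 0.948, -146.873], [0.0, 0.0, 0.0, 1.0]]}}
0.75 [214.9, -479.0, 227.5] [[0.91, 0.41, 0.0], [0.41, -0.91, -0.0], [0.0, 0.0, -1.0]] 85.40797542176928
```

View pics/scene0.png

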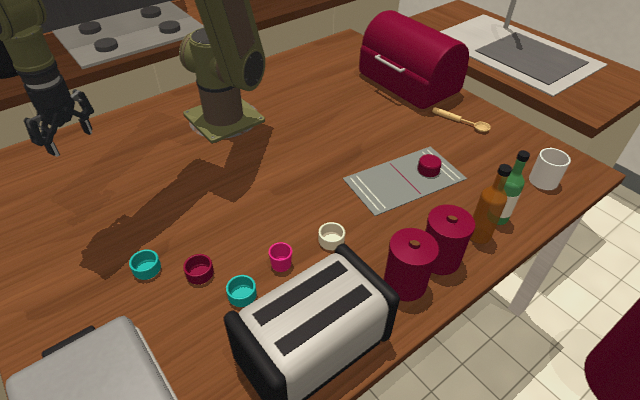

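View pics/side0.png

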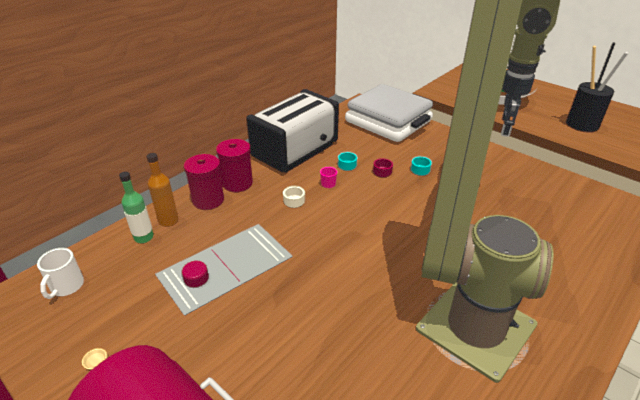

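The scene picture shows four ramekin candidates: turquoise at (145,265), plum at (199,269), turquoise at (240,290), and plum mouth-down on the mat at (430,165). The plum one at (199,269), seen from the side at (382,168), is the target: it is the right colour, on the worktop and open upward. The empty half of the mat is the left part in scene, near (375,190).

```bash
python3 - <<'E'
from h import *
a=cv2.imread('pics/scene0.png'); b=cv2.imread('pics/side0.png')
cv2.imwrite('pics/crop1.png',np.hstack([cv2.resize(a[230:320,110:260],(450,270),interpolation=2),cv2.resize(b[145:190,320:445],(350,270),interpolation=2)]))
ctr=lambda B:((B[0]+B[2])/2,(B[1]+B[3])/2)
capture('scene'); capture('side')
for n,bs,bd in [('target',(184,254,214,286),(370,158,394,180)),('tq1',(127,253,158,280),(409,157,432,177)),('tq2',(224,279,252,310),(336,153,355,173)),('cream',(319,226,347,247),(284,189,304,208)),('tea',(266,240,291,272),(321,164,339,188)),('done',(417,153,443,177),(182,261,208,287))]:
    r=[ray('scene',ctr(bs)),ray('side',ctr(bd))]; print(n,np.round(tri(r),1),np.round(at_z('scene',ctr(bs),18)[:2]),np.round(at_z('side',ctr(bd),18)[:2]))
for c in ['scene','side']:
    R=regions_of(c,'mat')[0]['region'].astype(np.uint8)
    cn=max(cv2.findContours(R,0,2)[0],key=cv2.contourArea)
    P=np.array([at_z(c,p[0],3)[:2] for p in cn],np.float32)
    print(c,cv2.minAreaRect(P),np.round(cv2.boxPoints(cv2.minAreaRect(P))).tolist())
for c,pts in [('scene',[(344,180),(376,214),(467,178),(432,147),(388,163),(421,194)]),('side',[(157,275),(183,308),(292,258),(261,227),(213,250),(240,281)])]:
    print(c,[np.round(at_z(c,p,3)[:2]).tolist() for p in pts])
E
```

```text
target [ 535.7 -367.5   12.1] [ 540. -369.] [ 531. -360.]
tq1 [ 446.4 -467.9   11.1] [ 450. -470.] [ 442. -456.]
tq2 [ 651.8 -324.7    7.5] [ 654. -331.] [ 644. -307.]
cream [644.8 -52.1  12.2] [651. -53.] [637. -49.]
tea [ 624.9 -201.8   28.1] [ 619. -197.] [ 634. -214.]
done [608.3 347.4  17.8] [609. 349.] [606. 346.]
scene ((592.6962280273438, 261.6089782714844), (320.75628662109375, 171.36158752441406), 80.34095001220703) [[481.0, 118.0], [650.0, 89.0], [704.0, 405.0], [535.0, 434.0]]
side ((587.7279052734375, 265.8338317871094), (321.80572509765625, 173.29495239257812), 80.61375427246094) [[476.0, 121.0], [647.0, 93.0], [699.0, 410.0], [528.0, 439.0]]
scene [[494.0, 116.0], [649.0, 97.0], [704.0, 407.0], [543.0, 435.0], [516.0, 271.0], [669.0, 250.0]]
side [[690.0, 408.0], [550.0, 427.0], [473.0, 128.0], [628.0, 98.0], [656.0, 252.0], [514.0, 277.0]]
```

View pics/crop1.png

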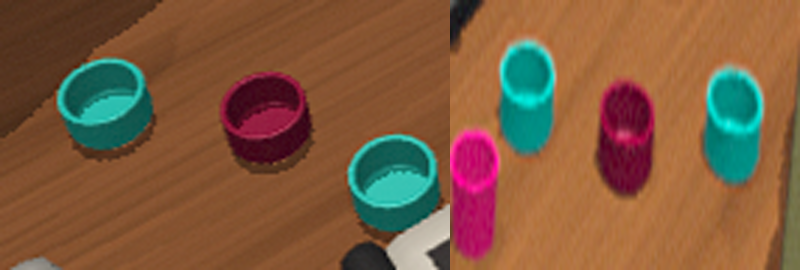

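The crop confirms it: the plum, mouth-up ramekin stands between the two turquoise ones. I'll grip it across its diameter with a nearly horizontal tool, then roll the wrist by half a turn. I start by moving to a stand-off on the base side.

apply_moves(
  deltas=[
    {"x": 33, "y": -12, "rz": 7.3},
    {"x": 65, "y": -25, "rz": 14.6},
    {"x": 98, "y": -37, "rz": 22},
    {"x": 130, "y": -50, "rz": 29.3},
    {"x": 163, "y": -62, "rz": 36.6},
    {"x": 195, "y": -75, "rz": 43.9},
    {"x": 228, "y": -87, "rz": 51.2},
    {"x": 261, "y": -100, "rz": 58.5},
    {"x": 261, "y": -100, "rz": 58.5},
    {"x": 261, "y": -100, "rz": 58.5},
  ],
)

```text
validation failed for argument at $.de...
```

```bash
python3 - <<'E'
from h import *
s=sense(); print(s['time_s'],np.round(s['q'],1),np.round(s['tool_pos'],1),np.round(s['orientation'],3).tolist())
a=cv2.imread('pics/scene0.png'); b=cv2.imread('pics/side0.png')
save('w1.png',capture('wrist'))
for d in spot_in('wrist','ramekin_center'): print(d)
cv2.imwrite('pics/crop2.png',np.hstack([cv2.resize(a[60:160,10:110],(400,400),interpolation=2),cv2.resize(b[40:140,470:570],(400,400),interpolation=2)]))
E
```

```text
0.95 [-65.8  14.9  -7.9  67.2   0.   90. ] [ 214.9 -478.9  227.5] [[0.912, 0.409, -0.0], [0.409, -0.912, 0.0], [0.0, -0.0, -1.0]]
{'box': [362.4, 0.0, 411.8, 13.2], 'conf': 0.65}
```

View pics/crop2.png

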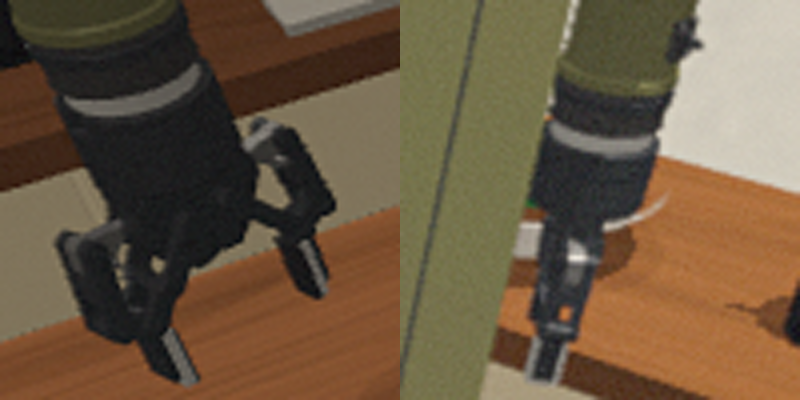

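The crop shows a slim wrist tube with the gripper on it and no camera housing sticking out. The move was refused by validation, so I'll retry with every field in each row.

apply_moves(
  deltas=[
    {"x": 33, "y": -12, "z": 0, "rx": 0, "ry": 0, "rz": 7.3, "gripper": 100},
    {"x": 65, "y": -25, "z": 0, "rx": 0, "ry": 0, "rz": 14.6, "gripper": 100},
    {"x": 98, "y": -37, "z": 0, "rx": 0, "ry": 0, "rz": 22, "gripper": 100},
    {"x": 130, "y": -50, "z": 0, "rx": 0, "ry": 0, "rz": 29.3, "gripper": 100},
    {"x": 163, "y": -62, "z": 0, "rx": 0, "ry": 0, "rz": 36.6, "gripper": 100},
    {"x": 195, "y": -75, "z": 0, "rx": 0, "ry": 0, "rz": 43.9, "gripper": 100},
    {"x": 228, "y": -87, "z": 0, "rx": 0, "ry": 0, "rz": 51.2, "gripper": 100},
    {"x": 261, "y": -100, "z": 0, "rx": 0, "ry": 0, "rz": 58.5, "gripper": 100},
    {"x": 261, "y": -100, "z": 0, "rx": 0, "ry": 0, "rz": 58.5, "gripper": 100},
    {"x": 261, "y": -100, "z": 0, "rx": 0, "ry": 0, "rz": 58.5, "gripper": 100},
  ],
)

```text
time_s: 2.05
tool_pos: [412.1, -280.8, 227.5]
orientation: [[0.827, -0.563, -0.0], [-0.563, -0.827, 0.0], [-0.0, 0.0, -1.0]]
contact_force: [-0.6, -1.3, -0.6]
gripper_width: 85.1
grip_force: 0.0
```

apply_moves(
  deltas=[
    {"x": 0, "y": 0, "z": 8, "rx": 0, "ry": 8, "rz": 0, "gripper": 100},
    {"x": 0, "y": 0, "z": 16, "rx": 0, "ry": 16, "rz": 0, "gripper": 100},
    {"x": 0, "y": 0, "z": 24, "rx": 0, "ry": 24, "rz": 0, "gripper": 100},
    {"x": 0, "y": 0, "z": 32, "rx": 0, "ry": 32, "rz": 0, "gripper": 100},
    {"x": 0, "y": 0, "z": 40, "rx": 0, "ry": 40, "rz": 0, "gripper": 100},
    {"x": 0, "y": 0, "z": 48, "rx": 0, "ry": 48, "rz": 0, "gripper": 100},
    {"x": 0, "y": 0, "z": 56, "rx": 0, "ry": 56, "rz": 0, "gripper": 100},
    {"x": 0, "y": 0, "z": 64, "rx": 0, "ry": 64, "rz": 0, "gripper": 100},
    {"x": 0, "y": 0, "z": 70, "rx": 0, "ry": 72, "rz": 0, "gripper": 100},
    {"x": 0, "y": 0, "z": 70, "rx": 0, "ry": 72, "rz": 0, "gripper": 100},
    {"x": 0, "y": 0, "z": 70, "rx": 0, "ry": 72, "rz": 0, "gripper": 100},
  ],
)

```text
time_s: 3.15
tool_pos: [467.3, -321.5, 250.0]
orientation: [[0.345, -0.566, 0.749], [-0.237, -0.824, -0.514], [0.908, -0.001, -0.418]]
contact_force: [0.4, 0.0, 0.9]
gripper_width: 85.9
grip_force: 0.0
```

```bash
cat > m.py <<'E'
from h import *
# project a cylinder model of the ramekin and fit centre (x,y,z) to the detected boxes
from scipy.optimize import least_squares
def cyl(p):
    a=np.linspace(0,2*np.pi,60); o=np.c_[np.cos(a),np.sin(a)]
    return np.r_[np.c_[33*o,np.full(60,18.5)],np.c_[30*o,np.full(60,-18.5)]]+p
def box(c,p,s=None):
    q=np.array([proj(c,x,s) for x in cyl(p)]); return np.r_[q.min(0),q.max(0)]
def fit(obs,p0):
    r=least_squares(lambda p:np.concatenate([(box(c,p,s)-b)/w for c,b,s,w in obs]),p0); return r.x,r.fun
E
python3 - <<'E'
from m import *
s=sense(); print(s['time_s'],np.round(s['q'],1),np.round(s['tool_pos'],1),np.round(s['orientation'],3).tolist())
im=capture('wrist'); save('w2.png',im)
p0=np.array([536,-366,18.]); g=box('wrist',p0,s); print('pred',np.round(g))
D=regions_of('wrist','ramekin_center'); print([(round(d['conf'],2),np.round(d['box']).tolist(),im[d['region']].mean(0).round().tolist()) for d in D])
D=[d for d in D if im[d['region']].mean(0)[0]>im[d['region']].mean(0)[1]]
if D:
    b=np.array(D[0]['box']); print(fit([('wrist',b,s,1)],p0))
    print(fit([('wrist',b,s,1),('scene',np.array([184,254,214,286]),None,1),('side',np.array([370,158,394,180]),None,1)],p0))
E
```

```text
3.15 [-3.46e+01 -1.20e+00 -7.35e+01 -4.75e+01  1.00e-01  1.80e+02] [ 467.3 -321.5  250. ] [[0.345, -0.566, 0.749], [-0.237, -0.824, -0.514], [0.908, -0.001, -0.418]]
pred [290. 281. 343. 336.]
[(0.6, [391.0, 296.0, 412.0, 338.0], [71.0, 198.0, 182.0]), (0.56, [288.0, 281.0, 344.0, 331.0], [168.0, 56.0, 80.0])]
(array([ 539.81061492, -368.35576528,   14.25398862]), array([ 2.11532977, -2.09435208, -2.11629598,  2.16668037]))Traceback (most recent call last):
  File "<stdin>", line 9, in <module>
  File "m.py", line 10, in fit
    r=least_squares(lambda p:np.concatenate([(box(c,p,s)-b)/w for c,b,s,w in obs]),p0); return r.x,r.fun
    return func(*args, **kwargs)
    vector_fun = VectorFunction(
        fun_wrapped,
    ...<6 lines>...
        workers=workers
    )
    self.J, dct = approx_derivative(
                  ~~~~~~~~~~~~~~~~~^
        self.fun_wrapped, self.x, f0=self.f, **finite_diff_options
        ^^^^^^^^^^^^^^^^^^^^^^^^^^^^^^^^^^^^^^^^^^^^^^^^^^^^^^^^^^
    )
    ^
    J, _nfev = _dense_difference(fun_wrapped, x0, f0, h,
               ~~~~~~~~~~~~~~~~~^^^^^^^^^^^^^^^^^^
[... 372 characters left out ...]
^^^^^^^^^^^^^^^^
    return np.atleast_1d(self.fun(x))
                         ~~~~~~~~^^^
    return self.f(x, *self.args, **self.kwargs)
           ~~~~~~^^^^^^^^^^^^^^^^^^^^^^^^^^^^^^
  File "m.py", line 10, in <lambda>
    r=least_squares(lambda p:np.concatenate([(box(c,p,s)-b)/w for c,b,s,w in obs]),p0); return r.x,r.fun
                                              ~~~^^^^^^^
  File "m.py", line 8, in box
    q=np.array([proj(c,x,s) for x in cyl(p)]); return np.r_[q.min(0),q.max(0)]
                ~~~~^^^^^^^
  File "h.py", line 16, in proj
    c=camera_info(cam); f=200/np.tan(np.radians(c['vertical_fov'])/2); p=np.array(p,float)
ValueError: time passes only in moves, steps and waits
```

View pics/w2.png

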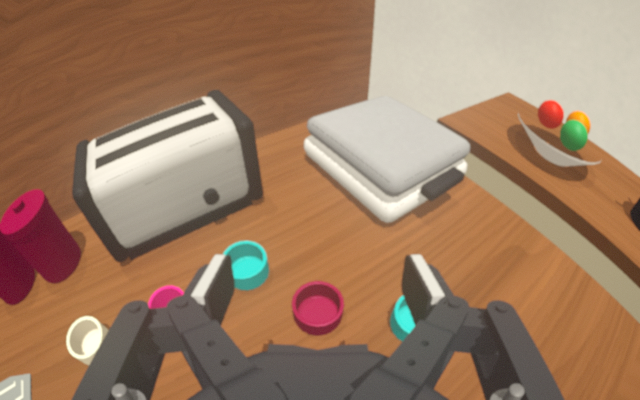

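The wrist view shows the target between the open fingers at (316,306), matching the prediction from the other two cameras. Lateral agreement is under 1 mm, with the centre about r = 651 mm from the base at -34.3°. Joint 3 reached its end here, so I'll move outward and down, where the arm unfolds.

apply_moves(
  deltas=[
    {"x": -25, "y": 0, "z": 25, "rx": 0, "ry": 0, "rz": 0, "gripper": 100},
    {"x": -50, "y": 0, "z": 50, "rx": 0, "ry": 2, "rz": 0, "gripper": 100},
    {"x": -75, "y": 0, "z": 75, "rx": 0, "ry": 4, "rz": 0, "gripper": 100},
    {"x": -87, "y": 0, "z": 97, "rx": 0, "ry": 6, "rz": 0, "gripper": 100},
    {"x": -87, "y": 0, "z": 97, "rx": 0, "ry": 6.7, "rz": 0, "gripper": 100},
    {"x": -87, "y": 0, "z": 97, "rx": 0, "ry": 6.7, "rz": 0, "gripper": 100},
    {"x": -87, "y": 0, "z": 97, "rx": 0, "ry": 6.7, "rz": 0, "gripper": 100},
  ],
)

```text
time_s: 3.95
tool_pos: [557.8, -382.3, 146.4]
orientation: [[0.288, -0.564, 0.774], [-0.197, -0.826, -0.529], [0.937, -0.0, -0.349]]
contact_force: [-0.3, 0.0, 0.6]
gripper_width: 85.4
grip_force: 0.0
```

```bash
python3 - <<'E'
from h import *
s=sense(); print(s['time_s'],np.round(s['q'],1).tolist(),np.round(s['tool_pos'],1),np.round(s['orientation'],3).tolist())
t=s['tool_pos']; z=np.array(s['orientation'])[:,2]; print('r',np.hypot(t[0],t[1]),'az',np.degrees(np.arctan2(t[1],t[0])),'alpha',np.degrees(np.arcsin(-z[2])))
E
```

```text
3.95 [-34.5, 34.2, -73.5, -87.3, 0.2, 180.0] [ 557.8 -382.3  146.4] [[0.288, -0.564, 0.774], [-0.197, -0.826, -0.529], [0.937, -0.0, -0.349]]
r 676.2436463150428 az -34.42876962537867 alpha 20.397843025864006
```

Fitting the joint readings gives L2 ≈ 627, L3 ≈ 395, wrist-to-TCP ≈ 445 and shoulder height ≈ 218 mm. A low radial approach would fold the arm past joint 3's limit, so I need an oblique approach using joint 5. First I raise the arm and turn about tool x to learn how joint 5 is placed.

apply_moves(
  deltas=[
    {"x": 30, "y": 0, "z": -12, "rx": 0, "ry": 0, "rz": 0, "gripper": 100},
    {"x": 60, "y": 0, "z": -24, "rx": -6, "ry": 0, "rz": 0, "gripper": 100},
    {"x": 90, "y": 0, "z": -35, "rx": -12, "ry": 0, "rz": 0, "gripper": 100},
    {"x": 90, "y": 0, "z": -35, "rx": -18, "ry": 0, "rz": 0, "gripper": 100},
    {"x": 90, "y": 0, "z": -35, "rx": -24, "ry": 0, "rz": 0, "gripper": 100},
    {"x": 90, "y": 0, "z": -35, "rx": -30, "ry": 0, "rz": 0, "gripper": 100},
    {"x": 90, "y": 0, "z": -35, "rx": -30, "ry": 0, "rz": 0, "gripper": 100},
    {"x": 90, "y": 0, "z": -35, "rx": -30, "ry": 0, "rz": 0, "gripper": 100},
  ],
)

```text
time_s: 4.75
tool_pos: [549.4, -408.2, 247.4]
orientation: [[0.317, -0.846, 0.43], [-0.096, -0.479, -0.872], [0.944, 0.235, -0.233]]
contact_force: [-0.0, 0.0, 0.1]
gripper_width: 85.2
grip_force: 0.0
```

```bash
cat > k.py <<'E'
from h import *
from scipy.optimize import least_squares
P0=np.array([627,395,130,315,218,1.])
def fk(q,P):
    L2,L3,a,b,zs,s5=P; q1,q2,q3,q4,q5,q6=np.radians(q); p=q2-q3+q4
    u=np.array([np.cos(q1),np.sin(q1),0]); t=np.array([-np.sin(q1),np.cos(q1),0]); k=np.array([0,0,1.])
    W=zs*k+L2*(np.sin(q2)*u+np.cos(q2)*k)+L3*(np.cos(q2-q3)*u-np.sin(q2-q3)*k)
    l=np.cos(p)*u-np.sin(p)*k; n=np.sin(p)*u+np.cos(p)*k; c,s=np.cos(q5),s5*np.sin(q5)
    z=c*l+s*t; tp=c*t-s*l; g=q6-np.pi/2
    x=np.cos(g)*tp+np.sin(g)*n; y=-np.sin(g)*tp+np.cos(g)*n
    return W+a*l+b*z, np.c_[x,y,z]
lo=np.array([-159.42,-47.68,-73.54,-108.79,-90,-180.]); hi=np.array([159.42,98.78,78.23,121.32,84.71,180.])
def ik(p,R,q0,P):
    f=lambda q:np.r_[(fk(q,P)[0]-p)/10,((fk(q,P)[1]-R)*10).ravel()]
    r=least_squares(f,np.clip(q0,lo+1e-3,hi-1e-3),bounds=(lo,hi)); return r.x,2*r.cost
def Rdir(az,al,xup=1):
    az,al=np.radians([az,al]); h=np.array([np.cos(az),np.sin(az),0]); k=np.array([0,0,1.])
    z=np.cos(al)*h-np.sin(al)*k; x=xup*(np.sin(al)*h+np.cos(al)*k); return np.c_[x,np.cross(z,x),z]
E
python3 - <<'E'
from k import *
import json
s=sense(); print(s['time_s'],np.round(s['q'],2).tolist(),np.round(s['tool_pos'],1).tolist(),np.round(s['orientation'],3).tolist())
D=[([-65.833,14.897,-7.913,67.191,0,90],[214.931,-478.978,227.504]),([-34.6,-1.2,-73.5,-47.5,.1,180],[467.3,-321.5,250]),([-34.5,34.2,-73.5,-87.3,.2,180],[557.8,-382.3,146.4]),(s['q'],s['tool_pos'])]
for s5 in (1,-1):
    r=least_squares(lambda P:np.concatenate([fk(q,np.r_[P,s5])[0]-p for q,p in D]),P0[:5])
    print(s5,np.round(r.x,1),r.cost,np.abs(fk(s['q'],np.r_[r.x,s5])[1]-np.array(s['orientation'])).max())
    if r.cost<30: json.dump(list(r.x)+[s5],open('P.json','w'))
E
```

```text
4.75 [-17.0, 22.69, -62.0, -65.39, -45.13, 179.96] [549.4, -408.2, 247.4] [[0.317, -0.846, 0.43], [-0.096, -0.479, -0.872], [0.944, 0.235, -0.233]]
1 [630.8 423.7 154.8 321.3 222.2] 1665.6621369908612 1.6653345369377348e-16
-1 [ 570.4  405.1  703.4 -259.8  260. ] 11678.540277491418 1.3555003846730942
```

```bash
sed -i 's/L2,L3,a,b,zs,s5=P;/L2,L3,a,b,zs,r0,e,an=P; s5=1;/; s/W=zs\*k+/W=zs*k+r0*u+e*(np.sin(q2-q3)*u+np.cos(q2-q3)*k)+/; s/return W+a\*l+b\*z/return W+a*l+an*n+b*z/; s/^P0=.*/P0=np.array([627,395,130,315,218,0,0,0.])/' k.py
python3 - <<'E'
from k import *
import json
s=sense()
D=[([-65.833,14.897,-7.913,67.191,0,90],[214.931,-478.978,227.504]),([-34.6,-1.2,-73.5,-47.5,.1,180],[467.3,-321.5,250]),([-34.5,34.2,-73.5,-87.3,.2,180],[557.8,-382.3,146.4]),(s['q'],s['tool_pos'])]
for names,m in [('r0',[1,0,0]),('e',[0,1,0]),('an',[0,0,1]),('r0e',[1,1,0]),('all',[1,1,1])]:
    mk=np.r_[np.ones(5),m]; reg=np.r_[np.ones(5)*.0005,np.ones(3)*.005]
    F=lambda P:np.concatenate([fk(q,P*mk)[0]-p for q,p in D]+[reg*(P-P0)])
    r=least_squares(F,P0); print(names,np.round(r.x*mk,1),round(r.cost,2))
    json.dump(list(r.x*mk),open('P.json','w'))
for q,p in D: print(np.round(fk(q,r.x)[0]-p,1))
E
```

```text
r0 [686.3 485.4 209.5 325.7 252.2 -73.4   0.    0. ] 1597.81
e [567.1 385.9 121.  324.2 218.6   0.   60.4   0. ] 0.19
an [635.2 451.6 174.9 329.7 293.3   0.    0.  -53.8] 285.14
r0e [ 5.675e+02  3.864e+02  1.214e+02  3.242e+02  2.189e+02 -5.000e-01
  6.040e+01  0.000e+00] 0.19
all [567.1 386.  121.1 324.1 218.1  -0.9  61.1   0.7] 0.15
[ 0. -0.  0.]
[-0.1 -0.1 -0.2]
[ 0.1  0.2 -0.1]
[0.  0.  0.3]
```

The fit, with a 60 mm elbow offset, now reproduces every pose to 0.3 mm. Next I search for feasible grasp and placing directions.

```bash
cat > s.py <<'E'
from k import *
P=np.array([567.1,385.9,121,324.2,218.6,0,60.4,0])
obs={'tq1':(446,-468,33,37),'tq2':(652,-325,33,37),'cream':(645,-52,33,37),'tea':(625,-202,28,50),'done':(608,347,33,40)}
def clear(p,R,b=324):
    m=(999,'');
    for n,(x,y,r,h) in obs.items():
        for s in np.linspace(-19,b,60):
            c=p-R[:,2]*s; w=57 if s<48 else 45
            if c[2]-w*.8<h+5: d=np.hypot(c[0]-x,c[1]-y)-r-w; m=min(m,(round(d),n))
    return m
def scan(p,al,base,azs):
    for az in azs:
        for xu in (1,-1):
            R=Rdir(base+az,al,xu); best=None
            for q5 in (-70,-30,30,70):
                for q6 in (-90,0,90,179):
                    q,c=ik(p,R,[base,50,-50,-30,q5,q6],P)
                    if c<1e-3 and (best is None or np.min(np.r_[q-lo,hi-q])>np.min(np.r_[best-lo,hi-best])): best=q
            if best is not None: print(az,xu,np.round(best).tolist(),clear(p,R),'margin',round(np.min(np.r_[best-lo,hi-best])))
if __name__=='__main__':
    t=np.array([538,-367]);
    for al in (20,):
        print('grasp',al); scan(np.r_[t,29],al,-34.3,range(-70,71,20))
    print('place'); scan(np.array([577,184,34.]),18,17.7,range(-90,91,20))
E
python3 s.py
```

```text
grasp 20
-70 1 [-7.0, 51.0, -14.0, 45.0, -69.0, -69.0] (-27, 'tea') margin 21
-70 -1 [-7.0, 51.0, -14.0, 45.0, -69.0, 111.0] (-27, 'tea') margin 21
-50 1 [-7.0, 44.0, -47.0, -32.0, -66.0, -124.0] (28, 'tq2') margin 24
-50 -1 [-7.0, 44.0, -47.0, -32.0, -66.0, 56.0] (28, 'tq2') margin 24
-30 1 [-13.0, 52.0, -67.0, -89.0, -47.0, -157.0] (31, 'tq2') margin 6
-30 -1 [-13.0, 52.0, -67.0, -89.0, -47.0, 23.0] (31, 'tq2') margin 6
30 1 [-56.0, 52.0, -67.0, -89.0, 47.0, 157.0] (16, 'tq2') margin 6
30 -1 [-56.0, 52.0, -67.0, -89.0, 47.0, -23.0] (16, 'tq2') margin 6
50 1 [-61.0, 44.0, -47.0, -32.0, 66.0, 124.0] (-6, 'tq1') margin 18
50 -1 [-61.0, 44.0, -47.0, -32.0, 66.0, -56.0] (-6, 'tq1') margin 18
70 1 [-62.0, 51.0, -14.0, 45.0, 69.0, 69.0] (-49, 'tq1') margin 16
70 -1 [-62.0, 51.0, -14.0, 45.0, 69.0, -111.0] (-49, 'tq1') margin 16
place
-90 1 [45.0, 62.0, 8.0, 90.0, -58.0, -31.0] (1, 'done') margin 31
-90 -1 [45.0, 62.0, 8.0, 90.0, -58.0, 149.0] (1, 'done') margin 31
-70 1 [48.0, 51.0, -18.0, 50.0, -69.0, -60.0] (46, 'done') margin 21
-70 -1 [48.0, 51.0, -18.0, 50.0, -69.0, 120.0] (46, 'done') margin 21
-50 1 [48.0, 43.0, -52.0, -33.0, -70.0, -119.0] (65, 'done') margin 20
-50 -1 [48.0, 43.0, -52.0, -33.0, -70.0, 61.0] (65, 'done') margin 20
50 1 [-12.0, 43.0, -52.0, -33.0, 70.0, 119.0] (58, 'done') margin 15
50 -1 [-12.0, 43.0, -52.0, -33.0, 70.0, -61.0] (58, 'done') margin 15
70 1 [-12.0, 51.0, -18.0, 50.0, 69.0, 60.0] (50, 'cream') margin 15
70 -1 [-12.0, 51.0, -18.0, 50.0, 69.0, -120.0] (50, 'cream') margin 15
90 1 [-9.0, 62.0, 8.0, 90.0, 58.0, 31.0] (37, 'cream') margin 27
90 -1 [-9.0, 62.0, 8.0, 90.0, 58.0, -149.0] (37, 'cream') margin 27
```

```bash
cat > plan.py <<'E'
from s import *
from scipy.spatial.transform import Rotation as Ro
def rows(p0,R0,poses):
    for p,R in poses:
        d=R0.T@(p-p0); v=np.degrees(Ro.from_matrix(R0.T@R).as_rotvec()); print(np.round(d).astype(int).tolist(),np.round(v,1).tolist())
def joint_plan(qg,step=8.,n0=0):
    s=sense(); q=np.array(s['q'])
    N=max(int(np.ceil(np.abs(qg-q).max()/step)),n0); path=[fk(q+(qg-q)*i/N,P) for i in range(1,N+1)]
    print('N',N,'minz',min(p[2] for p,R in path),'from',np.round(q,1),'to',np.round(qg,1))
    p0,R0=np.array(s['tool_pos']),np.array(s['orientation'])
    for i in range(0,N,12):
        rows(p0,R0,path[i:i+12]); p0,R0=path[min(i+11,N-1)]; print('-- end',np.round(p0))
E
python3 - <<'E'
from plan import *
qg,c=ik(np.array([529,-282,150.]),Rdir(-84.3,20,-1),[-7,44,-47,-32,-66,56],P); print(c)
joint_plan(qg,7)
E
```

```text
1.7296021866003569e-28
N 15 minz 131.84705466789808 from [-17.   22.7 -62.  -65.4 -45.1 180. ] to [  2.4  29.2 -38.2  13.6 -69.7  80.5]
[-19, -11, 0] [-0.3, -2.5, -9.9]
[-36, -21, -2] [-0.3, -5.0, -20.0]
[-53, -30, -4] [-0.1, -7.3, -30.1]
[-67, -38, -8] [0.2, -9.5, -40.4]
[-81, -44, -13] [0.8, -11.6, -50.7]
[-92, -49, -19] [1.5, -13.5, -61.1]
[-102, -53, -26] [2.4, -15.3, -71.7]
[-110, -56, -34] [3.4, -17.1, -82.2]
[-116, -59, -42] [4.5, -18.6, -92.9]
[-119, -61, -50] [5.7, -20.1, -103.6]
[-122, -62, -59] [7.0, -21.5, -114.3]
[-122, -63, -68] [8.3, -22.8, -125.1]
-- end [ 535. -307.  134.]
[-1, -1, -9] [0.4, -1.3, -10.9]
[-3, -1, -19] [0.9, -2.6, -21.8]
[-5, 1, -30] [1.3, -3.9, -32.7]
-- end [ 529. -282.  150.]
```

apply_moves(
  deltas=[
    {"x": -16, "y": -9, "z": 0, "rx": 0, "ry": -2, "rz": -8, "gripper": 100},
    {"x": -30, "y": -17, "z": -1, "rx": 0, "ry": -4, "rz": -16, "gripper": 100},
    {"x": -43, "y": -25, "z": -3, "rx": 0, "ry": -6, "rz": -24, "gripper": 100},
    {"x": -56, "y": -32, "z": -5, "rx": 0, "ry": -8, "rz": -32, "gripper": 100},
    {"x": -67, "y": -38, "z": -8, "rx": 0, "ry": -9.5, "rz": -40, "gripper": 100},
    {"x": -78, "y": -43, "z": -12, "rx": 1, "ry": -11, "rz": -48, "gripper": 100},
    {"x": -87, "y": -47, "z": -16, "rx": 1, "ry": -12.5, "rz": -56, "gripper": 100},
    {"x": -95, "y": -50, "z": -21, "rx": 2, "ry": -14, "rz": -64, "gripper": 100},
    {"x": -102, "y": -53, "z": -26, "rx": 2.5, "ry": -15.5, "rz": -72, "gripper": 100},
    {"x": -109, "y": -56, "z": -33, "rx": 3.5, "ry": -17, "rz": -80, "gripper": 100},
    {"x": -114, "y": -58, "z": -39, "rx": 4, "ry": -18, "rz": -88, "gripper": 100},
    {"x": -117, "y": -60, "z": -45, "rx": 5, "ry": -19, "rz": -96, "gripper": 100},
  ],
)

```text
time_s: 5.95
tool_pos: [541.8, -330.2, 131.9]
orientation: [[0.843, 0.505, 0.186], [0.365, -0.281, -0.888], [-0.396, 0.816, -0.421]]
contact_force: [-0.2, -0.7, 0.5]
gripper_width: 85.5
grip_force: 0.0
```

```bash
python3 - <<'E'
from plan import *
s=sense();print(s['time_s'],np.round(s['q'],1))
qg,c=ik(np.array([529,-282,120.]),Rdir(-84.3,20,-1),[-7,44,-47,-32,-66,56],P); print(c)
joint_plan(qg,5)
E
```

```text
5.95 [ -5.   26.7 -47.3 -16.1 -60.2 118.3]
2.966356487446102e-22
N 8 minz 118.22420506575455 from [ -5.   26.7 -47.3 -16.1 -60.2 118.3] to [  2.4  32.3 -39.6   9.3 -69.7  80.5]
[2, -6, -4] [0.3, -1.0, -7.6]
[4, -12, -8] [0.6, -1.9, -15.3]
[5, -17, -13] [0.9, -2.8, -23.0]
[7, -21, -18] [1.2, -3.7, -30.7]
[8, -24, -23] [1.5, -4.6, -38.4]
[9, -27, -28] [1.8, -5.6, -46.2]
[10, -29, -34] [2.1, -6.5, -53.9]
[11, -30, -40] [2.3, -7.5, -61.7]
-- end [ 529. -282.  120.]
```

apply_moves(
  deltas=[
    {"x": 2, "y": -6, "z": -4, "rx": 0, "ry": -1, "rz": -7.6, "gripper": 100},
    {"x": 4, "y": -12, "z": -8, "rx": 0.5, "ry": -2, "rz": -15, "gripper": 100},
    {"x": 5, "y": -17, "z": -13, "rx": 1, "ry": -3, "rz": -23, "gripper": 100},
    {"x": 7, "y": -21, "z": -18, "rx": 1, "ry": -3.7, "rz": -31, "gripper": 100},
    {"x": 8, "y": -24, "z": -23, "rx": 1.5, "ry": -4.6, "rz": -38.5, "gripper": 100},
    {"x": 9, "y": -27, "z": -28, "rx": 1.8, "ry": -5.6, "rz": -46, "gripper": 100},
    {"x": 10, "y": -29, "z": -34, "rx": 2, "ry": -6.5, "rz": -54, "gripper": 100},
    {"x": 11, "y": -30, "z": -40, "rx": 2.3, "ry": -7.5, "rz": -61.7, "gripper": 100},
    {"x": 11, "y": -30, "z": -40, "rx": 2.3, "ry": -7.5, "rz": -61.7, "gripper": 100},
    {"x": 11, "y": -30, "z": -40, "rx": 2.3, "ry": -7.5, "rz": -61.7, "gripper": 100},
  ],
)

```text
time_s: 6.95
tool_pos: [529.7, -282.4, 119.8]
orientation: [[-0.026, 0.995, 0.094], [0.341, 0.097, -0.935], [-0.94, 0.008, -0.342]]
contact_force: [0.3, 0.1, -0.4]
gripper_width: 85.7
grip_force: 0.0
```

```bash
python3 - <<'E'
from plan import *
s=sense();print(s['time_s'],np.round(s['q'],1)); p0,R0=np.array(s['tool_pos']),np.array(s['orientation']); print(np.round(p0,1),np.round(R0,3).tolist())
R=Rdir(-84.3,20,-1); g=np.array([538,-367,29.])-2*R[:,2]
rows(p0,R0,[(g-90*R[:,2],R),(g,R)])
print(ik(g-90*R[:,2],R,s['q'],P),ik(g,R,s['q'],P))
E
```

```text
6.95 [  2.4  32.3 -39.6   8.9 -69.8  80.7]
[ 529.7 -282.4  119.8] [[-0.026, 0.995, 0.094], [0.341, 0.097, -0.935], [-0.94, 0.008, -0.342]]
[56, -1, 19] [0.1, 0.0, -0.5]
[56, -1, 109] [0.1, 0.0, -0.5]
(array([  2.54269523,  38.7915729 , -41.24429562,   1.35918269,
       -69.76240415,  80.83819666]), np.float64(7.732743415312699e-23)) (array([ -6.96306043,  43.44350521, -46.77347128, -31.27729435,
       -66.46776818,  56.69799547]), np.float64(2.0172471136243807e-21))
```

apply_moves(
  deltas=[
    {"x": 28, "y": 0, "z": 10, "rx": 0, "ry": 0, "rz": 0, "gripper": 100},
    {"x": 56, "y": -1, "z": 19, "rx": 0, "ry": 0, "rz": -0.5, "gripper": 100},
    {"x": 56, "y": -1, "z": 19, "rx": 0, "ry": 0, "rz": -0.5, "gripper": 100},
    {"x": 56, "y": -1, "z": 34, "rx": 0, "ry": 0, "rz": -0.5, "gripper": 100},
    {"x": 56, "y": -1, "z": 49, "rx": 0, "ry": 0, "rz": -0.5, "gripper": 100},
    {"x": 56, "y": -1, "z": 59, "rx": 0, "ry": 0, "rz": -0.5, "gripper": 100},
    {"x": 56, "y": -1, "z": 59, "rx": 0, "ry": 0, "rz": -0.5, "gripper": 100},
    {"x": 56, "y": -1, "z": 59, "rx": 0, "ry": 0, "rz": -0.5, "gripper": 100},
  ],
)

```text
time_s: 7.75
tool_pos: [533.3, -318.4, 47.6]
orientation: [[-0.037, 0.995, 0.094], [0.338, 0.101, -0.936], [-0.94, -0.002, -0.34]]
contact_force: [-0.2, 0.3, 0.1]
gripper_width: 85.1
grip_force: 0.0
```

```bash
python3 - <<'E'
from plan import *
s=sense();p0,R0=np.array(s['tool_pos']),np.array(s['orientation'])
R=Rdir(-84.3,20,-1); g=np.array([538,-367,29.])-2*R[:,2]
rows(p0,R0,[(g,R)])
a=capture('scene'); b=capture('side')
im=np.hstack([cv2.resize(a[190:310,120:300],(450,300)),cv2.resize(b[110:200,325:430],(350,300))]); save('pre.png',im)
E
```

```text
[1, 0, 50] [0.1, 0.1, 0.2]
```

View pics/pre.png

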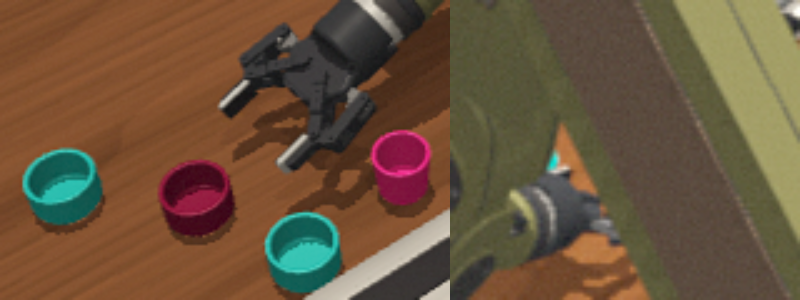

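The scene crop shows the open fingers aimed at the plum ramekin at crop (196,197). The tealight glass at (400,165) and the turquoise ramekin at (302,250) are clear of them. I advance and close.

apply_moves(
  deltas=[
    {"x": 0, "y": 0, "z": 13, "rx": 0, "ry": 0, "rz": 0, "gripper": 100},
    {"x": 0, "y": 0, "z": 26, "rx": 0, "ry": 0, "rz": 0, "gripper": 100},
    {"x": 1, "y": 0, "z": 38, "rx": 0, "ry": 0, "rz": 0, "gripper": 100},
    {"x": 1, "y": 0, "z": 50, "rx": 0, "ry": 0, "rz": 0, "gripper": 100},
    {"x": 1, "y": 0, "z": 50, "rx": 0, "ry": 0, "rz": 0, "gripper": 100},
    {"x": 1, "y": 0, "z": 50, "rx": 0, "ry": 0, "rz": 0, "gripper": 100},
  ],
)

```text
time_s: 8.45
tool_pos: [538.3, -364.1, 28.7]
orientation: [[-0.039, 0.995, 0.095], [0.338, 0.103, -0.936], [-0.94, -0.004, -0.34]]
contact_force: [-0.4, 1.4, -0.3]
gripper_width: 85.5
grip_force: 0.0
```

apply_moves(
  deltas=[
    {"x": 0, "y": 0, "z": 0, "rx": 0, "ry": 0, "rz": 0, "gripper": 40},
    {"x": 0, "y": 0, "z": 0, "rx": 0, "ry": 0, "rz": 0, "gripper": 40},
    {"x": 0, "y": 0, "z": 0, "rx": 0, "ry": 0, "rz": 0, "gripper": 40},
    {"x": 0, "y": 0, "z": 0, "rx": 0, "ry": 0, "rz": 0, "gripper": 40},
    {"x": 0, "y": 0, "z": 0, "rx": 0, "ry": 0, "rz": 0, "gripper": 40},
    {"x": 0, "y": 0, "z": 0, "rx": 0, "ry": 0, "rz": 0, "gripper": 40},
    {"x": 0, "y": 0, "z": 0, "rx": 0, "ry": 0, "rz": 0, "gripper": 40},
    {"x": 0, "y": 0, "z": 0, "rx": 0, "ry": 0, "rz": 0, "gripper": 40},
  ],
)

```text
time_s: 9.25
tool_pos: [538.4, -364.1, 29.7]
orientation: [[-0.038, 0.995, 0.095], [0.336, 0.102, -0.936], [-0.941, -0.004, -0.338]]
contact_force: [-2.3, 4.0, 6.6]
gripper_width: 54.2
grip_force: 51.4
```

The grip closed to 54 mm where 66 was expected, so I look.

```bash
python3 - <<'E'
from plan import *
a=capture('scene'); 
b=capture('wrist')
s=sense(); print(s['gripper_width'],s['grip_force'],np.round(s['contact_force'],1))
im=np.hstack([cv2.resize(a[220:310,150:270],(400,300),interpolation=2),cv2.resize(b,(400,300))]); save('g1.png',im)
D=regions_of('wrist','ramekin_center'); print([(round(d['conf'],2),np.round(d['box']).tolist(),b[d['region']].mean(0).round().tolist()) for d in D])
print('TCP in wrist',proj('wrist',s['tool_pos'],s))
E
```

```text
54.036747914606096 51.447928518146 [-1.8  4.8  5.9]
[(0.84, [258.0, 202.0, 381.0, 279.0], [82.0, 37.0, 43.0]), (0.84, [476.0, 195.0, 598.0, 287.0], [29.0, 105.0, 94.0]), (0.76, [164.0, 202.0, 238.0, 247.0], [48.0, 105.0, 94.0])]
TCP in wrist [315.91158291 254.31438904]
```

View pics/g1.png

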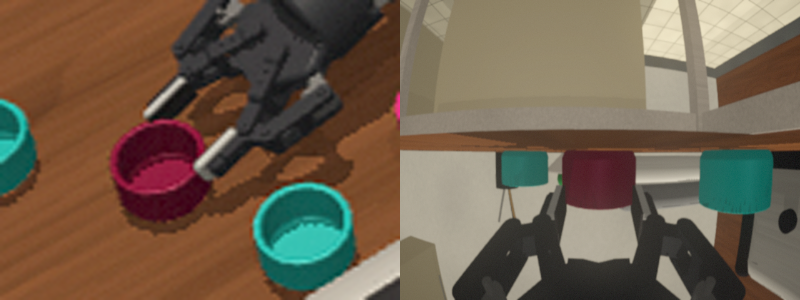

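```bash
python3 - <<'E'
from plan import *
s=sense(); p,R=np.array(s['tool_pos']),np.array(s['orientation'])
for z in (-20,-10,0,10,20):
    for w in (27,33): print(z,w,[np.round(proj('scene',p+R@[0,sg*w,z]),1).tolist() for sg in (1,-1)],[np.round(proj('wrist',p+R@[0,sg*w,z],s),0).tolist() for sg in (1,-1)])
for q in ((538,-367),(540,-368.5),(542,-380)): print(q,np.round(proj('scene',[*q,37]),1),np.round(proj('wrist',[*q,20],s),0))
a=cv2.cvtColor(capture('scene'),cv2.COLOR_RGB2BGR); B=cv2.imread('pics/w2.png')
c=cv2.resize(a[235:300,170:235],(780,780),interpolation=cv2.INTER_CUBIC)[:600]; cv2.imwrite('pics/g2.png',c)
E
```

```text
-20 27 [[212.5, 266.2], [199.5, 252.8]] [[371.0, 274.0], [260.0, 274.0]]
-20 33 [[214.0, 267.7], [198.1, 251.3]] [[383.0, 273.0], [248.0, 273.0]]
-10 27 [[209.3, 269.3], [196.4, 255.8]] [[368.0, 263.0], [263.0, 263.0]]
-10 33 [[210.8, 270.9], [195.0, 254.3]] [[380.0, 263.0], [252.0, 263.0]]
0 27 [[206.2, 272.5], [193.2, 258.8]] [[366.0, 254.0], [266.0, 254.0]]
0 33 [[207.6, 274.0], [191.8, 257.4]] [[377.0, 254.0], [255.0, 254.0]]
10 27 [[202.9, 275.6], [190.1, 261.9]] [[363.0, 245.0], [269.0, 245.0]]
10 33 [[204.4, 277.2], [188.7, 260.4]] [[374.0, 245.0], [258.0, 245.0]]
20 27 [[199.7, 278.8], [186.9, 265.0]] [[361.0, 238.0], [271.0, 238.0]]
20 33 [[201.2, 280.4], [185.5, 263.5]] [[371.0, 238.0], [261.0, 238.0]]
(538, -367) [197.9 264.1] [315. 236.]
(540, -368.5) [197.7 265. ] [318. 236.]
(542, -380) [193.6 268. ] [319. 234.]
```

View pics/g2.png

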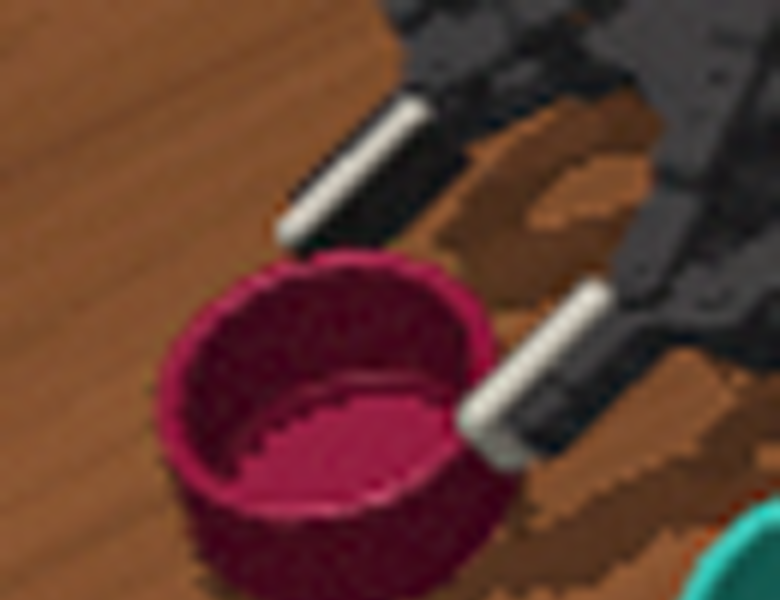

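```bash
python3 - <<'E'
from plan import *
s=sense(); p,R=np.array(s['tool_pos']),np.array(s['orientation'])
obs=np.array([[209,270],[193.8,254.6],[220.4,258.75],[205,243.3]])
f=lambda v:np.concatenate([proj('scene',p+R@[-11,v[1]*sg+v[3],z])-o for (sg,z),o in zip([(1,v[0]),(-1,v[0]),(1,v[2]),(-1,v[2])],obs)])
r=least_squares(f,[10,30,-20,0]); print(r.x,np.round(r.fun,1))
# ramekin rim in the picture: extremes
a=np.linspace(0,2*np.pi,90)
def rim(c): q=np.array([proj('scene',[c[0]+33*np.cos(t),c[1]+33*np.sin(t),37]) for t in a]); return np.r_[q.min(0),q.max(0)]
r=least_squares(lambda c:rim(c)-np.array([183.3,255.8,211.5,278]),[540,-368]); print(r.x,r.fun)
E
```

```text
[ -8.57592398  31.11700352 -44.54732189   4.17388417] [-0.1  0.1 -0.  -0.2  0.  -0.   0.1  0.1]
[ 543.86312099 -371.07436009] [-0.4219468  -0.46411765  0.42526634  0.40211368]
```

In the enlarged crop the pad tips, near (285,235) and (470,420), only reach the near side of the ramekin, so they hold a chord. The ramekin has hardly moved, to about (543,-370). I'll reopen, go about 17 mm farther and slightly lower, and close again.

apply_moves(
  deltas=[
    {"x": 0, "y": 0, "z": 0, "rx": 0, "ry": 0, "rz": 0, "gripper": 100},
    {"x": 0, "y": 0, "z": 0, "rx": 0, "ry": 0, "rz": 0, "gripper": 100},
    {"x": 0, "y": 0, "z": 0, "rx": 0, "ry": 0, "rz": 0, "gripper": 100},
    {"x": 0, "y": 0, "z": 0, "rx": 0, "ry": 0, "rz": 0, "gripper": 100},
    {"x": 0, "y": 1, "z": 4, "rx": 0, "ry": 0, "rz": 0, "gripper": 100},
    {"x": -1, "y": 2, "z": 8, "rx": 0, "ry": 0, "rz": 0, "gripper": 100},
    {"x": -1, "y": 2, "z": 12, "rx": 0, "ry": 0, "rz": 0, "gripper": 100},
    {"x": -2, "y": 2, "z": 17, "rx": 0, "ry": 0, "rz": 0, "gripper": 100},
    {"x": -2, "y": 2, "z": 17, "rx": 0, "ry": 0, "rz": 0, "gripper": 100},
  ],
)

```text
time_s: 10.35
tool_pos: [541.7, -381.5, 24.4]
orientation: [[-0.038, 0.995, 0.094], [0.338, 0.101, -0.936], [-0.94, -0.004, -0.34]]
contact_force: [0.0, 0.4, -1.1]
gripper_width: 85.3
grip_force: 0.0
```

apply_moves(
  deltas=[
    {"x": 0, "y": 0, "z": 0, "rx": 0, "ry": 0, "rz": 0, "gripper": 40},
    {"x": 0, "y": 0, "z": 0, "rx": 0, "ry": 0, "rz": 0, "gripper": 40},
    {"x": 0, "y": 0, "z": 0, "rx": 0, "ry": 0, "rz": 0, "gripper": 40},
    {"x": 0, "y": 0, "z": 0, "rx": 0, "ry": 0, "rz": 0, "gripper": 40},
    {"x": 0, "y": 0, "z": 0, "rx": 0, "ry": 0, "rz": 0, "gripper": 40},
    {"x": 0, "y": 0, "z": 0, "rx": 0, "ry": 0, "rz": 0, "gripper": 40},
  ],
)

```text
time_s: 10.95
tool_pos: [541.8, -380.8, 24.9]
orientation: [[-0.039, 0.995, 0.095], [0.337, 0.102, -0.936], [-0.941, -0.004, -0.34]]
contact_force: [-1.9, 0.2, 2.2]
gripper_width: 62.4
grip_force: 66.5
```

The width is 62 mm now, so the pads still grip a little short of the diameter and the ramekin has probably crept forward. I reopen, advance once more at the same height, and close.

apply_moves(
  deltas=[
    {"x": 0, "y": 0, "z": 0, "rx": 0, "ry": 0, "rz": 0, "gripper": 100},
    {"x": 0, "y": 0, "z": 0, "rx": 0, "ry": 0, "rz": 0, "gripper": 100},
    {"x": 0, "y": 0, "z": 0, "rx": 0, "ry": 0, "rz": 0, "gripper": 100},
    {"x": 0, "y": 0, "z": 0, "rx": 0, "ry": 0, "rz": 0, "gripper": 100},
    {"x": -1, "y": 0, "z": 4, "rx": 0, "ry": 0, "rz": 0, "gripper": 100},
    {"x": -3, "y": 0, "z": 8, "rx": 0, "ry": 0, "rz": 0, "gripper": 100},
    {"x": -4, "y": 0, "z": 11, "rx": 0, "ry": 0, "rz": 0, "gripper": 100},
    {"x": -5, "y": 0, "z": 14, "rx": 0, "ry": 0, "rz": 0, "gripper": 100},
    {"x": -5, "y": 0, "z": 14, "rx": 0, "ry": 0, "rz": 0, "gripper": 100},
  ],
)

```text
time_s: 11.85
tool_pos: [543.3, -396.1, 24.5]
orientation: [[-0.038, 0.995, 0.094], [0.338, 0.102, -0.936], [-0.94, -0.004, -0.34]]
contact_force: [-0.6, -0.9, -0.2]
gripper_width: 85.3
grip_force: 0.0
```

apply_moves(
  deltas=[
    {"x": 0, "y": 0, "z": 0, "rx": 0, "ry": 0, "rz": 0, "gripper": 40},
    {"x": 0, "y": 0, "z": 0, "rx": 0, "ry": 0, "rz": 0, "gripper": 40},
    {"x": 0, "y": 0, "z": 0, "rx": 0, "ry": 0, "rz": 0, "gripper": 40},
    {"x": 0, "y": 0, "z": 0, "rx": 0, "ry": 0, "rz": 0, "gripper": 40},
    {"x": 0, "y": 0, "z": 0, "rx": 0, "ry": 0, "rz": 0, "gripper": 40},
    {"x": 0, "y": 0, "z": 0, "rx": 0, "ry": 0, "rz": 0, "gripper": 40},
  ],
)

```text
time_s: 12.45
tool_pos: [543.5, -395.5, 24.7]
orientation: [[-0.038, 0.995, 0.095], [0.338, 0.102, -0.936], [-0.94, -0.004, -0.34]]
contact_force: [-0.1, 1.0, 1.0]
gripper_width: 63.2
grip_force: 66.2
```

```bash
python3 - <<'E'
from m import *
s=sense(); p,R=np.array(s['tool_pos']),np.array(s['orientation']); print(s['time_s'],np.round(s['q'],1))
im=capture('wrist'); st=s
D=regions_of('wrist','ramekin_center'); print([(round(d['conf'],2),np.round(d['box']).tolist(),im[d['region']].mean(0).round().tolist()) for d in D])
im=capture('scene'); save('g3.png',im)
for d in regions_of('scene','ramekin_center'):
    c=im[d['region']].mean(0); print(np.round(d['box'],1).tolist(),c.round().tolist(),round(d['conf'],2))
    b=np.array(d['box']); uv=((b[0]+b[2])/2,(b[1]+b[3])/2); print(np.round(at_z('scene',uv,18)[:2]))
E
```

```text
12.45 [-10.2  45.1 -47.1 -39.4 -64.7  49.6]
[(0.8, [506.0, 208.0, 639.0, 319.0], [23.0, 103.0, 93.0]), (0.79, [140.0, 206.0, 225.0, 262.0], [49.0, 105.0, 94.0]), (0.57, [242.0, 210.0, 394.0, 312.0], [82.0, 38.0, 44.0])]
[185.1, 255.9, 209.3, 287.8] [97.0, 22.0, 42.0] 0.75
[ 542. -375.]
[128.5, 252.9, 157.6, 277.6] [27.0, 121.0, 109.0] 0.63
[ 447. -467.]
[226.2, 277.6, 256.4, 309.5] [32.0, 133.0, 121.0] 0.62
[ 656. -324.]
```

Advancing 14 mm changed the width by only 0.8 mm, to 63.2, so the pads now span the full diameter of the tapered wall. I lift it.

apply_moves(
  deltas=[
    {"x": -10, "y": 0, "z": -4, "rx": 0, "ry": 0, "rz": 0, "gripper": 40},
    {"x": -25, "y": 0, "z": -9, "rx": 0, "ry": 0, "rz": 0, "gripper": 40},
    {"x": -45, "y": 0, "z": -16, "rx": 0, "ry": 0, "rz": 0, "gripper": 40},
    {"x": -70, "y": 0, "z": -25, "rx": 0, "ry": 0, "rz": 0, "gripper": 40},
    {"x": -95, "y": 0, "z": -34, "rx": 0, "ry": 0, "rz": 0, "gripper": 40},
    {"x": -120, "y": 0, "z": -43, "rx": 0, "ry": 0, "rz": 0, "gripper": 40},
    {"x": -141, "y": 0, "z": -51, "rx": 0, "ry": 0, "rz": 0, "gripper": 40},
    {"x": -141, "y": 0, "z": -51, "rx": 0, "ry": 0, "rz": 0, "gripper": 40},
    {"x": -141, "y": 0, "z": -51, "rx": 0, "ry": 0, "rz": 0, "gripper": 40},
  ],
)

```text
time_s: 13.55
tool_pos: [544.1, -395.2, 174.6]
orientation: [[-0.038, 0.995, 0.096], [0.339, 0.103, -0.935], [-0.94, -0.003, -0.341]]
contact_force: [0.2, 0.3, -1.8]
gripper_width: 63.3
grip_force: 66.3
```

```bash
python3 - <<'E'
from m import *
s=sense(); p,R=np.array(s['tool_pos']),np.array(s['orientation']); print(s['time_s'],np.round(s['q'],1))
W=capture('wrist'); D=regions_of('wrist','ramekin_center'); 
for d in D: print(round(d['conf'],2),np.round(d['box']).tolist(),W[d['region']].mean(0).round().tolist())
im=capture('scene')
uv=proj('scene',p+R@[13,0,-18]); x,y=int(uv[0]),int(uv[1]); print('pred',uv)
for d in regions_of('scene','ramekin_center'): print(np.round(d['box'],1).tolist(),im[d['region']].mean(0).round().tolist(),round(d['conf'],2))
save('l1.png',np.hstack([cv2.resize(im[y-45:y+45,x-60:x+60],(400,300),interpolation=2),cv2.resize(W,(400,300))]))
E
```

```text
13.55 [-10.2  27.1 -42.8 -17.3 -64.6  49.7]
0.86 [484.0, 0.0, 581.0, 19.0] [41.0, 161.0, 146.0]
0.76 [246.0, 212.0, 392.0, 312.0] [116.0, 61.0, 67.0]
0.68 [153.0, 10.0, 233.0, 84.0] [59.0, 140.0, 125.0]
pred [184.70280588 228.7900028 ]
[128.0, 249.9, 158.4, 280.3] [26.0, 119.0, 108.0] 0.9
[226.0, 275.3, 255.7, 305.9] [28.0, 119.0, 108.0] 0.77
[166.5, 209.7, 198.8, 246.3] [90.0, 16.0, 37.0] 0.64
```

View pics/l1.png

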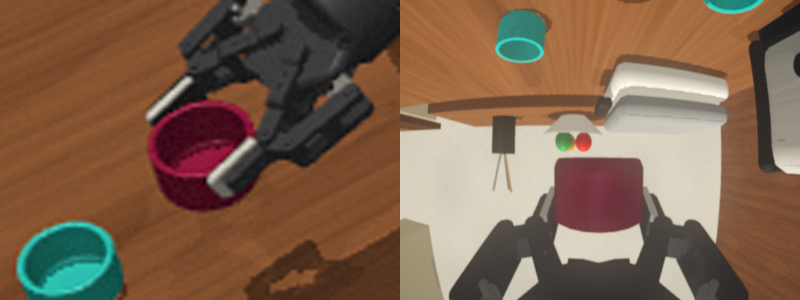

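The view shows the ramekin lifted level and held squarely between the pads: crop (205,150) in the scene, and (600,195) in the wrist view. Now I fit where it sits in the tool frame and plan the turn-over.

```bash
sed -i 's/^import numpy as np, cv2/import numpy as np, cv2, functools\ncamera_info=functools.lru_cache(None)(camera_info)/' h.py
python3 - <<'E'
from m import *; from plan import *
s=sense(); p,R=np.array(s['tool_pos']),np.array(s['orientation'])
wb=np.array([246,212,392,312.]); sb=np.array([166.5,209.7,198.8,246.3])
for o in ([('wrist',wb,s,1)],[('wrist',wb,s,2),('scene',sb,None,1)]):
    c,f=fit(o,p+R@[13,0,-18]); print(np.round(c,1),np.round(f,1),'tool',np.round(R.T@(c-p),1))
m_t=R.T@[0,0,1]
ct=np.array([11,0,-18.])
E0=np.array([577,184.])
for af in (12,15,18):
  for az in (-70,-60,-50,-40):
    Rp=Rdir(17.7+az,af,1); m=Rp@m_t; t=np.arccos(-m[2]); h=Rp[:,2]*[1,1,0]; h/=np.linalg.norm(h)
    sh=33-(33*np.cos(t)-18.5*np.sin(t)); C=np.r_[E0,0]+sh*h; C[2]=3+18.5*np.cos(t)+33*np.sin(t)+1
    pt=C-Rp@ct; q,c=ik(pt,Rp,[48,45,-40,0,-70,-100],P)
    body=min((pt+Rp@[sx*38,0,-48])[2] for sx in (1,-1))
    print(af,az,'tilt',round(np.degrees(t)),np.round(pt),np.round(q),c<1e-3,'body z',round(body),clear(pt,Rp))
E
```

```text
[ 542.4 -370.8  167.1] [ 1.6 -2.5 -1.6  1.8] tool [ 13.5   1.7 -21.1]
[ 542.4 -374.3  168.2] [ 1.2 -0.3 -2.1  0.7  0.2  2.   1.9 -0.5] tool [ 11.3   1.3 -18.2]
12 -70 tilt 32 [595. 160.  23.] [ 46.  55. -17.  51. -76. -56.] True body z -5 (46, 'done')
12 -60 tilt 32 [599. 164.  23.] [ 46.  49. -38.  -5. -78. -98.] True body z -5 (63, 'done')
12 -50 tilt 32 [602. 168.  23.] [  45.   53.  -55.  -64.  -73. -137.] True body z -5 (71, 'done')
12 -40 tilt 32 [605. 173.  23.] [  43.   61.  -65.  -98.  -63. -155.] True body z -5 (74, 'done')
15 -70 tilt 35 [596. 159.  23.] [ 45.  53. -19.  44. -73. -63.] True body z -1 (46, 'done')
15 -60 tilt 35 [600. 163.  23.] [ 45.  47. -38.  -4. -75. -99.] True body z -1 (63, 'done')
15 -50 tilt 35 [603. 167.  23.] [  45.   49.  -54.  -54.  -70. -132.] True body z -1 (72, 'done')
15 -40 tilt 35 [606. 172.  23.] [  43.   56.  -64.  -88.  -61. -151.] True body z -1 (74, 'done')
18 -70 tilt 38 [597. 159.  23.] [ 45.  50. -21.  39. -71. -69.] True body z 2 (46, 'done')
18 -60 tilt 38 [601. 162.  23.] [ 45.  45. -38.  -2. -72. -99.] True body z 2 (63, 'done')
18 -50 tilt 38 [604. 167.  23.] [  44.   46.  -53.  -45.  -68. -128.] True body z 2 (72, 'done')
18 -40 tilt 38 [607. 172.  23.] [  42.   52.  -64.  -78.  -59. -147.] True body z 2 (74, 'done')
```

```bash
cat >> plan.py <<'E'
m_t=np.array([-.94,0,-.341]); ct=np.array([11.5,1.3,-19.])
def place(af=19,az=-60,lift=0,E0=(577,184)):
    Rp=Rdir(17.7+az,af,1); m=Rp@m_t; t=np.arccos(-m[2]/np.linalg.norm(m)); h=Rp[:,2]*[1,1,0]; h/=np.linalg.norm(h)
    sh=33-(33*np.cos(t)-18.5*np.sin(t)); C=np.r_[E0,0]+sh*h; C[2]=3+18.5*np.cos(t)+33*np.sin(t)+lift
    return C-Rp@ct,Rp,np.degrees(t)
def seg(qa,qb,N,p0,R0,tag):
    path=[fk(qa+(qb-qa)*i/N,P) for i in range(1,N+1)]; print(tag,'minz',round(min(p[2] for p,R in path)),'end',np.round(path[-1][0]))
    prev=R0; mx=0
    for p,R in path: mx=max(mx,np.degrees(Ro.from_matrix(prev.T@R).magnitude())); prev=R
    print('maxrot',round(mx,1)); rows(p0,R0,path); return path[-1]
E
python3 - <<'E'
from plan import *
s=sense(); q0=np.array(s['q']); p0,R0=np.array(s['tool_pos']),np.array(s['orientation'])
pt,Rp,t=place(lift=100); qh,c=ik(pt,Rp,[45,40,-38,0,-72,-99],P); print(c,np.round(qh),t)
w=np.radians(-10); qw,c=ik(np.array([530*np.cos(w),530*np.sin(w),250]),Rdir(-63,20,-1),(q0+qh)/2,P); print(c,np.round(qw))
qw[5]=(q0[5]+qh[5])/2
a=seg(q0,qw,12,p0,R0,'A'); seg(qw,qh,12,*a,'B')
print([np.round(at_z('scene',uv,0)[:2]).tolist() for uv in ((262,398),(395,300))],np.round(at_z('scene',(230,320),170)),np.round(at_z('scene',(342,247),170)))
E
```

```text
7.579387903315127e-29 [  44.   34.  -36.   11.  -71. -100.] 38.93904791680952
8.418916162315257e-22 [ 25.  15. -41.  29. -70.  84.]
A minz 176 end [522. -92. 250.]
maxrot 9.9
[6, 9, -28] [-1.6, 0.2, -9.6]
[12, 17, -55] [-3.3, 0.1, -19.3]
[17, 23, -83] [-4.9, -0.3, -29.0]
[22, 27, -110] [-6.5, -1.1, -38.6]
[25, 29, -138] [-8.0, -2.2, -48.3]
[28, 30, -164] [-9.5, -3.6, -58.0]
[31, 29, -190] [-10.7, -5.4, -67.6]
[32, 28, -216] [-11.9, -7.5, -77.2]
[33, 25, -241] [-12.7, -10.0, -86.7]
[33, 20, -266] [-13.4, -12.8, -96.2]
[32, 15, -289] [-13.7, -15.9, -105.6]
[31, 9, -312] [-13.7, -19.4, -115.0]
B minz 121 end [602. 163. 121.]
maxrot 6.7
[-23, 6, -8] [0.7, -1.5, -6.5]
[-45, 12, -17] [1.5, -2.9, -12.9]
[-67, 19, -26] [2.5, -4.2, -19.4]
[-88, 27, -36] [3.7, -5.4, -25.8]
[-109, 35, -47] [5.0, -6.6, -32.3]
[-129, 44, -58] [6.4, -7.6, -38.7]
[-149, 54, -70] [8.0, -8.6, -45.1]
[-168, 64, -82] [9.7, -9.4, -51.5]
[-187, 76, -94] [11.5, -10.1, -57.8]
[-205, 88, -108] [13.5, -10.6, -64.2]
[-222, 100, -121] [15.6, -11.0, -70.5]
[-239, 113, -135] [17.8, -11.3, -76.8]
[[873.0, -411.0], [871.0, -51.0]] [ 789. -408.  170.] [ 782. -143.  170.]
```

apply_moves(
  deltas=[
    {"x": 5, "y": 8, "z": -23, "rx": -1.3, "ry": 0, "rz": -8, "gripper": 40},
    {"x": 10, "y": 14, "z": -46, "rx": -2.7, "ry": 0, "rz": -16, "gripper": 40},
    {"x": 15, "y": 20, "z": -69, "rx": -4, "ry": 0, "rz": -24, "gripper": 40},
    {"x": 19, "y": 24, "z": -92, "rx": -5.4, "ry": -0.5, "rz": -32, "gripper": 40},
    {"x": 22, "y": 27, "z": -115, "rx": -6.7, "ry": -1.2, "rz": -40, "gripper": 40},
    {"x": 25, "y": 29, "z": -138, "rx": -8, "ry": -2.2, "rz": -48, "gripper": 40},
    {"x": 28, "y": 30, "z": -160, "rx": -9.2, "ry": -3.4, "rz": -56, "gripper": 40},
    {"x": 30, "y": 29, "z": -182, "rx": -10.3, "ry": -4.8, "rz": -64, "gripper": 40},
    {"x": 31, "y": 28, "z": -203, "rx": -11.3, "ry": -6.5, "rz": -72, "gripper": 40},
    {"x": 32, "y": 26, "z": -224, "rx": -12, "ry": -8.3, "rz": -80, "gripper": 40},
    {"x": 33, "y": 24, "z": -245, "rx": -12.8, "ry": -10.4, "rz": -88, "gripper": 40},
    {"x": 33, "y": 20, "z": -266, "rx": -13.4, "ry": -12.8, "rz": -96, "gripper": 40},
  ],
)

```text
time_s: 14.95
tool_pos: [537.2, -132.5, 232.8]
orientation: [[-0.915, -0.159, 0.371], [-0.403, 0.312, -0.86], [0.021, -0.937, -0.35]]
contact_force: [-0.1, -0.2, -1.7]
gripper_width: 63.3
grip_force: 66.7
```

```bash
python3 - <<'E'
from plan import *
s=sense(); q0=np.array(s['q']); p0,R0=np.array(s['tool_pos']),np.array(s['orientation']); print(np.round(q0,1))
pt,Rp,t=place(lift=100); qh,c=ik(pt,Rp,[45,40,-38,0,-72,-99],P); print(c,np.round(qh))
a=seg(q0,qh,12,p0,R0,'B')
E
```

```text
[ 19.3  16.9 -41.3  21.3 -69.2 -12.6]
7.579387903315127e-29 [  44.   34.  -36.   11.  -71. -100.]
B minz 121 end [602. 163. 121.]
maxrot 8.3
[-20, 13, -12] [0.3, -1.9, -8.1]
[-39, 26, -25] [0.8, -3.7, -16.2]
[-58, 40, -39] [1.6, -5.5, -24.3]
[-76, 54, -53] [2.6, -7.3, -32.3]
[-92, 69, -68] [3.9, -8.9, -40.4]
[-108, 84, -84] [5.4, -10.5, -48.4]
[-123, 100, -100] [7.1, -12.0, -56.4]
[-137, 117, -118] [9.1, -13.3, -64.3]
[-150, 133, -135] [11.4, -14.5, -72.2]
[-161, 151, -153] [13.9, -15.5, -80.1]
[-172, 168, -172] [16.6, -16.3, -87.9]
[-181, 186, -191] [19.6, -16.9, -95.6]
```

apply_moves(
  deltas=[
    {"x": -20, "y": 13, "z": -12, "rx": 0.3, "ry": -1.9, "rz": -8, "gripper": 40},
    {"x": -39, "y": 26, "z": -25, "rx": 0.8, "ry": -3.7, "rz": -16, "gripper": 40},
    {"x": -58, "y": 40, "z": -39, "rx": 1.6, "ry": -5.5, "rz": -24, "gripper": 40},
    {"x": -76, "y": 54, "z": -53, "rx": 2.6, "ry": -7.3, "rz": -32, "gripper": 40},
    {"x": -92, "y": 69, "z": -68, "rx": 3.9, "ry": -8.9, "rz": -40.2, "gripper": 40},
    {"x": -108, "y": 84, "z": -84, "rx": 5.4, "ry": -10.5, "rz": -48.2, "gripper": 40},
    {"x": -123, "y": 100, "z": -100, "rx": 7.1, "ry": -12, "rz": -56.2, "gripper": 40},
    {"x": -137, "y": 117, "z": -118, "rx": 9.1, "ry": -13.3, "rz": -64.2, "gripper": 40},
    {"x": -150, "y": 133, "z": -135, "rx": 11.4, "ry": -14.5, "rz": -72.1, "gripper": 40},
    {"x": -161, "y": 151, "z": -153, "rx": 13.9, "ry": -15.5, "rz": -80, "gripper": 40},
    {"x": -172, "y": 168, "z": -172, "rx": 16.6, "ry": -16.3, "rz": -87.8, "gripper": 40},
    {"x": -181, "y": 186, "z": -191, "rx": 19.6, "ry": -16.9, "rz": -95.6, "gripper": 40},
  ],
)

```text
time_s: 16.15
tool_pos: [604.0, 163.0, 121.8]
orientation: [[0.239, -0.673, 0.699], [-0.217, -0.739, -0.637], [0.946, 0.001, -0.323]]
contact_force: [-0.1, 0.1, -1.9]
gripper_width: 63.5
grip_force: 66.6
```

apply_moves(
  deltas=[
    {"x": 0, "y": 0, "z": 0, "rx": 0, "ry": 0, "rz": 0, "gripper": 40},
    {"x": 0, "y": 0, "z": 0, "rx": 0, "ry": 0, "rz": 0, "gripper": 40},
    {"x": 0, "y": 0, "z": 0, "rx": 0, "ry": 0, "rz": 0, "gripper": 40},
  ],
)

```text
time_s: 16.45
tool_pos: [604.0, 161.1, 123.2]
orientation: [[0.234, -0.677, 0.698], [-0.222, -0.736, -0.639], [0.947, -0.005, -0.323]]
contact_force: [0.2, -0.2, -1.3]
gripper_width: 63.5
grip_force: 66.7
```

```bash
python3 - <<'E'
from m import *; from plan import *
s=sense(); q0=np.array(s['q']); p0,R0=np.array(s['tool_pos']),np.array(s['orientation']); print(np.round(q0,1))
m=R0@m_t; print('tilt now',np.degrees(np.arccos(-m[2])))
W=capture('wrist'); S=capture('scene'); X=capture('side')
c=p0+R0@ct
def cyl2(c,cam,st):
    m=R0@m_t; m/=np.linalg.norm(m); e1=np.cross(m,[1,0,0]); e1/=np.linalg.norm(e1); e2=np.cross(m,e1); a=np.linspace(0,6.283,60)
    o=np.outer(np.cos(a),e1)+np.outer(np.sin(a),e2); q=np.r_[c+33*o+18.5*m,c+30*o-18.5*m]
    q=np.array([proj(cam,x,st) for x in q]); return np.r_[q.min(0),q.max(0)]
obs=[]
for cam,im in (('wrist',W),('scene',S),('side',X)):
    pr=cyl2(c,cam,s); print(cam,'pred',np.round(pr))
    for d in regions_of(cam,'ramekin_center'):
        b=np.array(d['box']); print('  ',np.round(b),im[d['region']].mean(0).round(),round(d['conf'],2))
        if np.abs(b-pr).max()<15: obs.append((cam,b))
if obs:
    r=least_squares(lambda v:np.concatenate([(cyl2(c+v,cam,s)-b)/(2 if cam=='wrist' else 1) for cam,b in obs]),np.zeros(3)); print('shift',np.round(r.x,1),np.round(r.fun,1), 'tool',np.round(R0.T@(c+r.x-p0),1))
for l in (15,3,0,-3):
    pt,Rp,t=place(lift=l); print(l); rows(p0,R0,[(pt,Rp)])
E
```

```text
[ 44.3  34.  -35.7  10.8 -70.9 -99.6]
tilt now 38.76497788873701
wrist pred [251. 214. 391. 318.]
   [471. 124. 510. 160.] [ 97. 154. 142.] 0.94
   [244. 212. 393. 311.] [171.  52.  81.] 0.9
   [575. 145. 602. 177.] [ 60. 143. 128.] 0.62
scene pred [374. 140. 399. 167.]
   [226. 277. 256. 310.] [ 37. 131. 118.] 0.59
   [129. 250. 158. 283.] [ 32. 118. 107.] 0.58
side pred [234. 199. 259. 215.]
   [337. 151. 354. 172.] [  8. 163. 152.] 0.64
shift [0.3 1.7 4.9] [ 1.2 -2.  -1.2  1.3] tool [ 15.8  -0.2 -21.5]
15
[-83, 0, 26] [0.2, -0.2, -0.4]
3
[-95, 0, 30] [0.2, -0.2, -0.4]
0
[-97, 0, 31] [0.2, -0.2, -0.4]
-3
[-100, 0, 32] [0.2, -0.2, -0.4]
```

apply_moves(
  deltas=[
    {"x": -20, "y": 0, "z": 6, "rx": 0, "ry": 0, "rz": 0, "gripper": 40},
    {"x": -45, "y": 0, "z": 14, "rx": 0, "ry": 0, "rz": 0, "gripper": 40},
    {"x": -68, "y": 0, "z": 21, "rx": 0, "ry": 0, "rz": 0, "gripper": 40},
    {"x": -83, "y": 0, "z": 26, "rx": 0, "ry": 0, "rz": 0, "gripper": 40},
    {"x": -90, "y": 0, "z": 28, "rx": 0, "ry": 0, "rz": 0, "gripper": 40},
    {"x": -94, "y": 0, "z": 30, "rx": 0, "ry": 0, "rz": 0, "gripper": 40},
    {"x": -94, "y": 0, "z": 30, "rx": 0, "ry": 0, "rz": 0, "gripper": 40},
    {"x": -94, "y": 0, "z": 30, "rx": 0, "ry": 0, "rz": 0, "gripper": 40},
  ],
)

```text
time_s: 17.55
tool_pos: [603.5, 163.8, 25.7]
orientation: [[0.233, -0.676, 0.699], [-0.223, -0.737, -0.638], [0.947, -0.007, -0.322]]
contact_force: [-0.2, 0.4, -1.3]
gripper_width: 63.0
grip_force: 66.7
```

apply_moves(
  deltas=[
    {"x": -1, "y": 0, "z": 0, "rx": 0, "ry": 0, "rz": 0, "gripper": 40},
    {"x": -2, "y": 0, "z": 0.7, "rx": 0, "ry": 0, "rz": 0, "gripper": 40},
    {"x": -2, "y": 0, "z": 0.7, "rx": 0, "ry": 0, "rz": 0, "gripper": 40},
  ],
)

```text
time_s: 17.85
tool_pos: [603.2, 163.7, 23.1]
orientation: [[0.234, -0.676, 0.699], [-0.222, -0.737, -0.638], [0.947, -0.006, -0.323]]
contact_force: [-0.0, 1.2, -2.1]
gripper_width: 63.3
grip_force: 66.7
```

apply_moves(
  deltas=[
    {"x": -1, "y": 0, "z": 0.3, "rx": 0, "ry": 0, "rz": 0, "gripper": 40},
    {"x": -2, "y": 0, "z": 0.7, "rx": 0, "ry": 0, "rz": 0, "gripper": 40},
    {"x": -2, "y": 0, "z": 0.7, "rx": 0, "ry": 0, "rz": 0, "gripper": 40},
  ],
)

```text
time_s: 18.15
tool_pos: [603.1, 163.6, 20.5]
orientation: [[0.234, -0.676, 0.699], [-0.222, -0.737, -0.638], [0.946, -0.005, -0.323]]
contact_force: [0.1, 0.3, -1.9]
gripper_width: 63.1
grip_force: 66.7
```

apply_moves(
  deltas=[
    {"x": -1, "y": 0, "z": 0.3, "rx": 0, "ry": 0, "rz": 0, "gripper": 40},
    {"x": -1, "y": 0, "z": 0.3, "rx": 0, "ry": 0, "rz": 0, "gripper": 40},
  ],
)

```text
time_s: 18.35
tool_pos: [603.1, 163.7, 19.5]
orientation: [[0.234, -0.676, 0.699], [-0.222, -0.737, -0.638], [0.946, -0.005, -0.323]]
contact_force: [-0.3, 0.0, -1.2]
gripper_width: 63.2
grip_force: 66.7
```

apply_moves(
  deltas=[
    {"x": -1, "y": 0, "z": 0.3, "rx": 0, "ry": 0, "rz": 0, "gripper": 40},
    {"x": -1, "y": 0, "z": 0.3, "rx": 0, "ry": 0, "rz": 0, "gripper": 40},
  ],
)

```text
time_s: 18.55
tool_pos: [603.1, 163.6, 18.8]
orientation: [[0.234, -0.676, 0.699], [-0.221, -0.737, -0.639], [0.947, -0.006, -0.322]]
contact_force: [0.4, -0.3, 0.0]
gripper_width: 63.2
grip_force: 66.6
```

apply_moves(
  deltas=[
    {"x": -0.7, "y": 0, "z": 0.2, "rx": 0, "ry": 0, "rz": 0, "gripper": 40},
    {"x": -0.7, "y": 0, "z": 0.2, "rx": 0, "ry": 0, "rz": 0, "gripper": 40},
  ],
)

```text
time_s: 18.75
tool_pos: [603.2, 163.7, 18.5]
orientation: [[0.233, -0.676, 0.699], [-0.221, -0.737, -0.639], [0.947, -0.006, -0.321]]
contact_force: [-1.9, -0.5, 2.2]
gripper_width: 63.0
grip_force: 66.8
```

The rim touches down with about 4 N at the predicted height. I open and back out along the fingers.

apply_moves(
  deltas=[
    {"x": 0, "y": 0, "z": 0, "rx": 0, "ry": 0, "rz": 0, "gripper": 100},
    {"x": 0, "y": 0, "z": 0, "rx": 0, "ry": 0, "rz": 0, "gripper": 100},
    {"x": 0, "y": 0, "z": -3, "rx": 0, "ry": 0, "rz": 0, "gripper": 100},
    {"x": 0, "y": 0, "z": -8, "rx": 0, "ry": 0, "rz": 0, "gripper": 100},
    {"x": 0, "y": 0, "z": -16, "rx": 0, "ry": 0, "rz": 0, "gripper": 100},
    {"x": 0, "y": 0, "z": -30, "rx": 0, "ry": 0, "rz": 0, "gripper": 100},
    {"x": 0, "y": 0, "z": -50, "rx": 0, "ry": 0, "rz": 0, "gripper": 100},
    {"x": 0, "y": 0, "z": -75, "rx": 0, "ry": 0, "rz": 0, "gripper": 100},
    {"x": 5, "y": 0, "z": -110, "rx": 0, "ry": 0, "rz": 0, "gripper": 100},
    {"x": 20, "y": 0, "z": -140, "rx": 0, "ry": 0, "rz": 0, "gripper": 100},
    {"x": 40, "y": 0, "z": -150, "rx": 0, "ry": 0, "rz": 0, "gripper": 100},
    {"x": 60, "y": 0, "z": -150, "rx": 0, "ry": 0, "rz": 0, "gripper": 100},
  ],
)

```text
time_s: 19.95
tool_pos: [511.8, 248.4, 123.9]
orientation: [[0.235, -0.673, 0.701], [-0.221, -0.739, -0.636], [0.947, -0.005, -0.323]]
contact_force: [-0.0, -0.2, -0.3]
gripper_width: 85.3
grip_force: 0.0
```

```bash
python3 - <<'E'
from m import *
s=sense(); print(s['time_s'],np.round(s['tool_pos'],1),np.round(s['contact_force'],1))
S=capture('scene'); X=capture('side')
for cam,im in (('scene',S),('side',X)):
    for d in regions_of(cam,'ramekin_center'):
        b=d['box']; print(cam,np.round(b),im[d['region']].mean(0).round(),round(d['conf'],2),np.round(at_z(cam,((b[0]+b[2])/2,(b[1]+b[3])/2),21.5)[:2]))
for n in ('cream_ramekin_center','tealight_center'):
    d=spot_in('scene',n)[0]; print(n,np.round(d['box']))
save('end.png',np.hstack([cv2.resize(S[130:230,330:480],(420,280),interpolation=2),cv2.resize(X[210:320,140:300],(380,280),interpolation=2)]))
E
```

```text
19.95 [511.8 248.4 123.9] [-0.  -0.2 -0.3]
scene [372. 169. 394. 194.] [109.  20.  46.] 0.58 [581. 187.]
scene [226. 278. 258. 310.] [ 32. 133. 121.] 0.57 [ 660. -324.]
scene [126. 254. 158. 281.] [ 30. 119. 108.] 0.57 [ 454. -473.]
cream_ramekin_center [318. 221. 348. 247.]
tealight_center [267. 239. 292. 273.]
```

View pics/end.png

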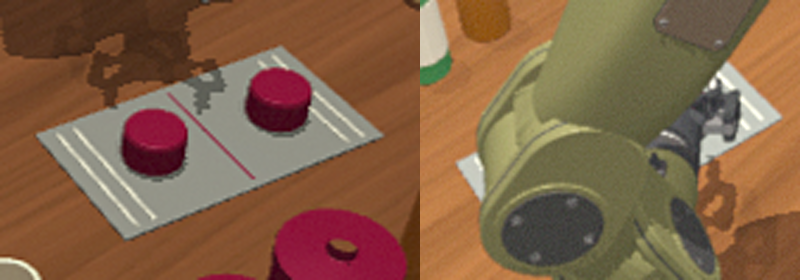

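The scene crop shows both plum ramekins mouth-down on the mat. Ours, at crop (155,140), is in the empty half near (581,187), within 5 mm of that half's centre. The other one, the cream ramekin and the tealight glass have not moved, and the gripper is clear.

```bash
python3 -c "
from rig import *
print(hand_in())"
```

```text
the job is handed in; nothing more can be done
None
```

The plum ramekin was turned over and set mouth-down near the centre of the mat's empty half, and the job is handed in; the other plum ramekin, the cream ramekin and the tealight glass look unmoved in the last pictures.

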